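# Refit the parts magazine on the feeder station

## Task

Refit the parts magazine on the feeder: first lay the magazine's base plate on the two rails of the feeder bed and slide it until both of its holes drop over the dowel pins and it lies flat. Then stand the magazine tube in the plate's collar with its two bayonet pins in the open slots, and press and twist it clockwise (seen from above) against the drag of the seal until its foot is fully home on the plate. Leave the tube standing upright in the plate, and do not disturb the other things on the bench.

Things in the scene. Friction and masses are not known exactly. Their poses are not given: they have to be found in the camera images.
- bed_seat (a point): Midway between the two dowel pins of the fixed feeder bed, level with its rail tops, 40 mm above the bench: the middle of the plate's underside belongs here. The bed: aluminium foot 260 x 140 x 10 mm (x, y, z) under two grey rails, 140 mm long in x, at y = 24 to 62 mm either side. The ejector cylinder and bracket (x = 76 to 126 mm, |y| < 25) stand 4 mm above the rails, all else is lower. z up.
- dowel (a point): Top of one of the bed's two steel dowel pins, at y = +48 mm from bed_seat; its twin is at y = -48 mm (both x = 0). Each is 8 mm thick and stands 10 mm up from its rail, the top 4 mm tapering to 3 mm.
- collar (a point): The loose dark metal base plate (84 x 124 x 8 mm in x, y, z, 0.4 kg, flat on the bench): a point on the axis of its round white collar, 30 mm above the plate's underside; z up. The collar, mid-plate, is where to grip the plate from above: 56 mm outside diameter, bore 43 mm (flared at the rim), its rim 14 mm above this point, 36 mm above the plate's top. Turned half round the plate is the same.
- dowel_hole (a point): Centre, at the underside, of one of the plate's two dowel holes, 10 mm wide, at y = +48 mm from the collar's axis; the twin is at y = -48 mm (both x = 0). The plate fits either way round.
- slot (a point): Middle of the open top of one of two like J-shaped bayonet slots through the collar wall, at the rim, 28 mm from the axis towards the plate's +x; the other is opposite, towards -x. Each is open at the rim over 36 degrees, goes straight down to 16 mm above the plate's top, then clockwise seen from above: its floor falls 8 mm between 18 and 60 degrees from this point, and it ends at 78 degrees.
- plate_seat (a point): On the collar's axis at the plate's top, 8 mm above its underside, 22 mm below collar, same axes. The tube's foot bottoms here, around a 32 mm hole. A sprung rubber seal in the bore, 20 mm above this point, drags on the tube with about 10 N (less downwards when it is being turned), so the tube does not sink by its own weight.
- tube_mid (a point): Centre, half-way up, of the loose magazine tube, upright on the bench: grey plastic, open at both ends, 120 mm tall, 40 mm outside diameter, 3 mm wall, 0.15 kg, foot tapered to 35 mm over 7 mm. Two finger tabs (9 mm wide, top 12 mm of the tube) reach to 26 mm from the axis towards +x and -x, right above the two bayonet pins. z runs up the tube.
- lug (a point): Outer end of one of the tube's two steel bayonet pins, 5 mm thick, 12 mm above the foot, 28 mm from the axis towards the tube's +x; the other is opposite, towards -x. With the pins in the slots the tube goes straight down to 6.5 mm above home; a clockwise turn of about 60 degrees from the slots' middle lets it home (it stops dead at about 72).
- tube_foot (a point): Centre of the lower end of the tube, 60 mm below tube_mid, same axes.
- bin: Bystander: open orange bin, 150 x 110 x 65 mm; origin at the centre of its underside.
- terminal: Bystander: green terminal block on a white carrier, 70 x 100 x 30 mm; origin at the centre of its underside.
- workpiece: Bystander: round black workpiece, 28 mm diameter, 22 mm tall; origin at the centre of its underside.
- driver: Bystander: screwdriver lying on the bench, 190 mm long; origin under its middle.
Things that resemble listed ones, but are neither listed nor needed, are in the scene too. Leave any red or yellow look-alike of the part that bears tube_mid alone.

How it is judged:
By the outcome, as a careful person would: the job done as asked, in the order asked, and still so for the second after the job is handed in, with the robot touching nothing.
It also fails if it takes over 64 s, if anything falls off the work surface, if the arm or the gripper's body presses on something with over 40 N, if the wrist force passes 120 N, or if a joint passes its speed limit or range.

## Robot

A 7-joint arm with a two-finger parallel gripper is mounted at the origin on the work surface. World frame = base frame: x ahead of the robot, y to its left, z up, the work surface at z = 0. Lengths are in m, angles in degrees, forces in N, time in s.
With the tool pointing down it reaches from about 0.425 to 0.875 m from the base axis. Payload 9.9 kg.
Tool frame: the origin (TCP) lies on the centre line of the jaws, within the pads' length; the fingertips stand 17 mm ahead of it and the grasp point (between the pads) lies 2 mm behind it; z points along the fingers, y is the direction in which the jaws open and shut (so a half turn about z gives the same grasp; the last joint's range is limited). The gripper opens to 85 mm and grips with 20 to 120 N. Pads are 22 mm wide; open, the fingers measure 114 mm over their backs; the gripper's body (76 mm by 85 mm) begins 54 mm behind the grasp point. The pads swing forward as they close: fully open they stand 13 mm farther back than shut.
Start: joints at [-4.801, 32.985, 1.427, 82.34, -0.859, 64.687, -3.237], TCP at [0.675, 0, 0.248] pointing down, gripper open.
Joint ranges: [-157.87, 157.87], [-19.46, 123.44], [-87.15, 90], [11.01, 140.99], [-62.26, 242.26], [9.8, 113.94], [-161.44, 161.44]. Speed limits (degrees/s): [127.2, 127.2, 172.46, 172.46, 180, 180, 180].

## Interface

Orientations are given as [roll, pitch, yaw] about the fixed x, y, z axes, in that order (R = Rz(yaw) Ry(pitch) Rx(roll)).
In Python, from bench import env gives the robot as it stands. Calls block until the motion is done:
- env.reach(position, orientation): joint-space move of the TCP to a pose.
- env.move_linear(position, rotation=None, rate=0.15, contact_N=None): straight line of the TCP; rotation=None keeps the orientation; rate is the mean speed in m/s. With contact_N (N) it stops when the force on the tool has changed by that much, and returns True; else False.
- env.movej(angles): joint-space move.
- env.ungrasp() and env.close_gripper(squeeze=None): open the fingers fully, or close them until they stop; squeeze is the grip in N (None keeps the last).
- env.hold(seconds).
- env.solve_ik(position, orientation): joint angles nearest the present ones, or None.
- env.get_state(): the state.
- env.snapshot(name): name is "scene" or "side" or "wrist"; returns (picture, depth): 400x640x3 uint8, red, green, blue; 400x640 float32, m along the optical axis (not along the pixel's ray), 0 where there is no reading.
- env.calibration(name): a dict with "fov_y" (degrees; the focal length in pixels is half the picture's height over the tangent of half this angle, whatever the lens; pixels are square), "cx", "cy" (the principal point, pixels), "dist" ([k1, k2, p1, p2, k3] as OpenCV has them; the pictures are not rectified), "T" (4x4, takes a point from camera to world coordinates). Camera axes: x right, y down, z forward; pixel columns grow to the right and rows downward; lengths in m; the calibration is good to about 2 mm. A picture is of the moment at which its call begins: read the wrist's pose just before it. calibration takes no time and is no camera call; for the wrist camera it gives the pose at the moment of the call.
A pose or a line that the arm cannot do raises env.PlanningError and nothing moves.
- env.job_done(): hands the job in, once; it reports no verdict.
The state is a dict: "time_s": time; "joint_pos": joint angles; "joint_velocities": joint speeds; "tau": joint torques, N m; "position": TCP position; "eef_rot": TCP orientation; "contact_force": force on the tool from outside, world axes, zero at the start; "moment": the same for the moment, N m; "grip_width": finger opening in m.
Only numpy, scipy, OpenCV 4.12 (cv2) and the standard library are available. Lean on these libraries where they do the work, as an engineer would, in place of code of your own. Each camera call takes 0.05 s, during which the arm holds its last target.

## Working session

There is one attempt and no reset: what is moved stays moved. The work goes in short steps, each a Python script; the robot and the scene stay as the last script left them, time stands still between calls to the robot, and variables do not carry over. Pictures are saved under pics/ and viewed, and the job is handed in when it is done.

```bash
ls -la; mkdir -p pics; cat > h.py <<'E'
import numpy as np, cv2, json
from bench import env
def snap(n,save=None):
    c=env.calibration(n); p,d=env.snapshot(n)
    if save:
        cv2.imwrite(f'pics/{save}.png',p[:,:,::-1]); np.savez(f'pics/{save}.npz',p=p,d=d,T=c['T'],fov=c['fov_y'],cx=c['cx'],cy=c['cy'],dist=c['dist'])
    return p,d,c
def load(s):
    z=np.load(f'pics/{s}.npz'); c=dict(T=z['T'],fov_y=float(z['fov']),cx=float(z['cx']),cy=float(z['cy']),dist=z['dist']); return z['p'],z['d'],c
def K(c,h=400):
    f=h/2/np.tan(np.radians(c['fov_y'])/2); return np.array([[f,0,c['cx']],[0,f,c['cy']],[0,0,1.]])
def rays(c,uv):
    uv=np.asarray(uv,float).reshape(-1,1,2)
    n=cv2.undistortPoints(uv,K(c),np.array(c['dist'],float))[:,0]
    T=np.array(c['T']); d=np.c_[n,np.ones(len(n))]@T[:3,:3].T
    return T[:3,3],d
def onplane(c,uv,z):
    o,d=rays(c,uv); t=(z-o[2])/d[:,2]; return o+t[:,None]*d
def pts(c,d,uv):
    uv=np.asarray(uv).reshape(-1,2).astype(int); o,r=rays(c,uv); return o+r*d[uv[:,1],uv[:,0]][:,None]
def proj(c,P):
    T=np.linalg.inv(np.array(c['T'])); P=np.asarray(P,float).reshape(-1,3)
    r,_=cv2.Rodrigues(T[:3,:3]); return cv2.projectPoints(P,r,T[:3,3],K(c),np.array(c['dist'],float))[0][:,0]
E
python3 - <<'E'
from h import *
for n in ['scene','side','wrist']:
    p,d,c=snap(n,n+'0'); print(n,np.round(c['T'],3).tolist(),c['fov_y'],c['cx'],c['cy'],c['dist'])
print(env.get_state())
E
```

```text
total 12
drwxr-xr-x  3 agent agent 4096 Dec  6 10:51 .
drwxr-xr-x 23 root  root  4096 Dec  6 10:51 ..
drwxr-xr-x  2 agent agent 4096 Dec  6 10:51 pics
scene [[-0.193, 0.77, -0.609, 1.2], [0.981, 0.142, -0.132, 0.128], [-0.016, -0.623, -0.782, 0.895], [0.0, 0.0, 0.0, 1.0]] 51.10098016684647 320.8785554999538 199.6216039872514 [0.01041326 0.         0.         0.         0.        ]
side [[0.927, -0.186, 0.326, 0.134], [-0.375, -0.511, 0.774, -1.128], [0.022, -0.839, -0.544, 0.869], [0.0, 0.0, 0.0, 1.0]] 43.84087804811525 320.2868900502515 195.88354135884376 [0.03944612 0.         0.         0.         0.        ]
wrist [[1.0, -0.001, -0.002, 0.675], [-0.001, -0.96, -0.281, 0.072], [-0.002, 0.281, -0.96, 0.372], [0.0, 0.0, 0.0, 1.0]] 68.44012237742159 316.27939870974916 200.04921485677258 [-0.04795894  0.          0.          0.          0.        ]
{'time_s': 0.15, 'joint_pos': array([-4.80206568, 33.02243376,  1.42053799, 82.37508665, -0.85710364,
       64.68810195, -3.23685031]), 'joint_velocities': array([ 0.0351263 , -0.14973889,  0.04466802, -0.16861872,  0.0873018 ,
       -0.0478403 , -0.07046683]), 'tau': array([ 3.53695883e-03, -7.66262698e+01,  2.25340560e+00, -2.86181796e+01,
        1.58117601e-02,  9.86463390e-03, -3.06662548e-05]), 'position': array([6.74668852e-01, 3.87695310e-05, 2.47631388e-01]), 'eef_rot': array([-1.79925012e+02,  4.00143499e-03,  9.00065969e+01]), 'contact_force': array([0.27630406, 0.03070489, 0.08392147]), 'moment': array([-0.01017147,  0.07437244,  0.0404896 ]), 'grip_width': 0.08534156067681252}
```

View pics/scene0.png

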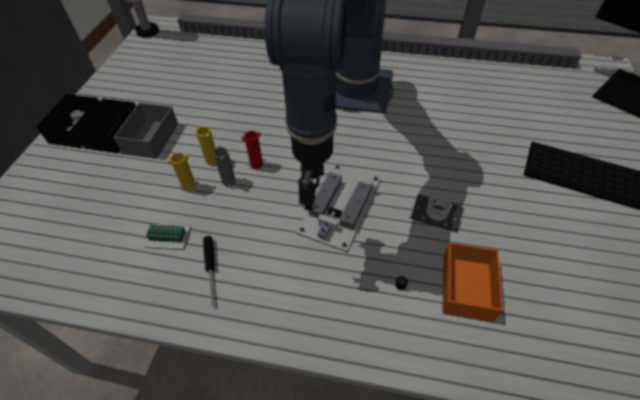

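View pics/side0.png

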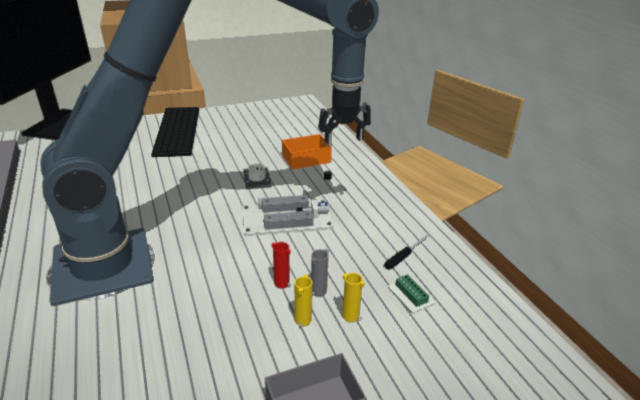

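View pics/wrist0.png

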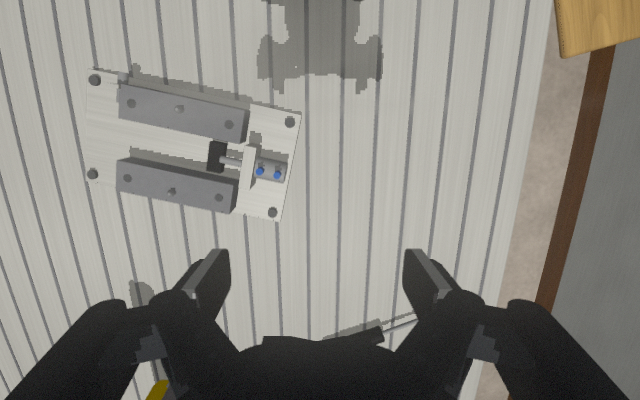

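```bash
python3 - <<'E'
from h import *
p,d,c=load('scene0'); a=p[110:210,160:280]; b=p[180:240,400:480]
q,d2,c2=load('side0'); e=q[220:340,250:450]; f=q[150:240,220:340]
R=lambda i,s: cv2.resize(i[:,:,::-1],s,interpolation=cv2.INTER_CUBIC)
cv2.imwrite('pics/crop1.png',np.vstack([np.hstack([R(a,(360,300)),R(b,(400,300))]),np.hstack([R(e,(360,300)),R(f,(400,300))])]))
E
```

```text
(no output)
```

View pics/crop1.png

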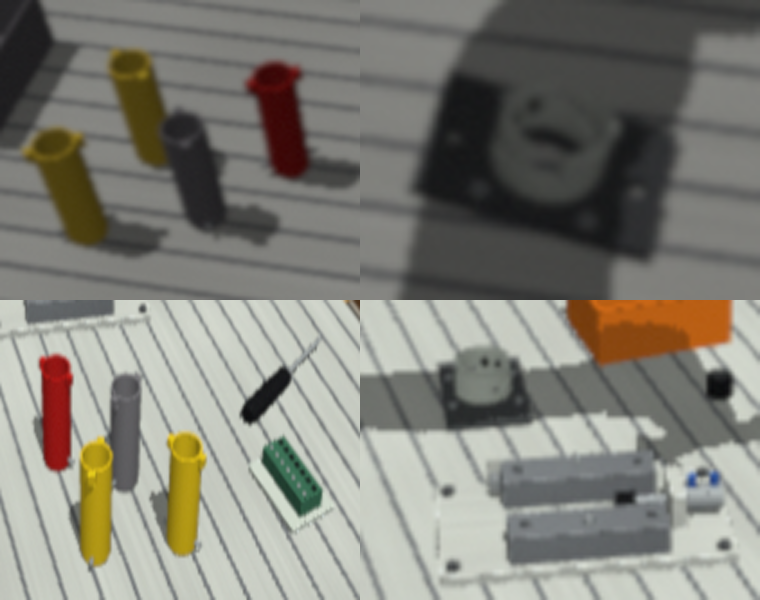

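```bash
python3 - <<'E'
from h import *
p,d,c=load('scene0'); q,d2,c2=load('side0'); w,dw,cw=load('wrist0')
print('tube top',onplane(c,[(221,153)],.12),'foot',onplane(c,[(229,183)],0), pts(c,d,[(226,167)]))
print('side tube top',onplane(c2,[(319.5,254)],.12), 'plate rim',onplane(c2,[(257,168)],.044),onplane(c,[(438,205)],.044))
for n,uv in dict(bin=(472,282),wp=(402,283),term=(167,235),drv=(210,262),y1=(207,145),y2=(184,172),red=(253,150)).items(): print(n,pts(c,d,[uv]))
print('bed',onplane(cw,[(180,109),(172,191)],.05),onplane(cw,[(131,103),(228,124),(127,178),(219,198)],.04))
E
```

```text
tube top [[ 0.49224423 -0.2891618   0.12      ]] foot [[ 0.4922772  -0.29089077  0.        ]] [[ 0.5003722  -0.28144041  0.07666902]]
side tube top [[ 0.48717738 -0.29474735  0.12      ]] plate rim [[0.49461515 0.27518881 0.044     ]] [[0.50156176 0.28218044 0.044     ]]
bin [[0.68388724 0.37234138 0.00261834]]
wp [[0.7277466  0.21051821 0.02271258]]
term [[ 0.707087   -0.37324293  0.02966815]]
drv [[ 0.75798705 -0.24230327  0.02492355]]
y1 [[ 0.4363096  -0.35771258  0.08373004]]
y2 [[ 0.54322375 -0.3811557   0.08348234]]
red [[ 0.43094251 -0.22647596  0.08226746]]
bed [[ 0.52932486  0.0788634   0.05      ]
 [ 0.50867048 -0.01111435  0.05      ]] [[ 0.47030184  0.08642421  0.04      ]
 [ 0.57674355  0.06246604  0.04      ]
 [ 0.45117384  0.00224767  0.04      ]
 [ 0.55901896 -0.02236899  0.04      ]]
```

Candidates for the tube: grey, scene (226,167) / side (319,273); yellow (207,145) and (184,172), red (253,150). By the description the grey one is the tube, and the crop confirms it. The only plate with a collar is at scene (438,210). The bed is at wrist (190,145).

```bash
python3 - <<'E'
from h import *
D=[180,0,90]
print(env.solve_ik([.515,-.045,.19],D),env.solve_ik([.50,.20,.19],D))
env.reach([.515,-.045,.19],D); env.hold(.3); snap('wrist','w_bed')
env.reach([.50,.205,.19],D); env.hold(.3); snap('wrist','w_plate')
print(env.get_state()['time_s'],env.get_state()['position'])
E
```

```text
[ -0.92445122  23.40357318   1.01027646 110.58810505  -0.55771298
  46.01292494   0.39006063] [-2.67941423e+01  2.50168292e+01  2.55890097e-03  1.07561840e+02
 -1.46957404e-03  4.74213311e+01 -2.67908291e+01]
2.5667 [0.5003025  0.20415461 0.19006557]
```

View pics/w_bed.png

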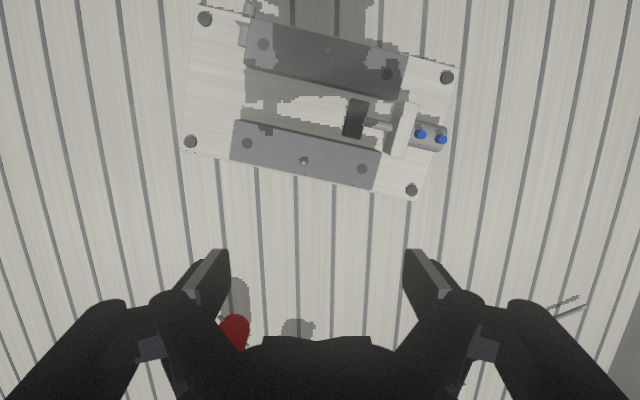

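View pics/w_plate.png

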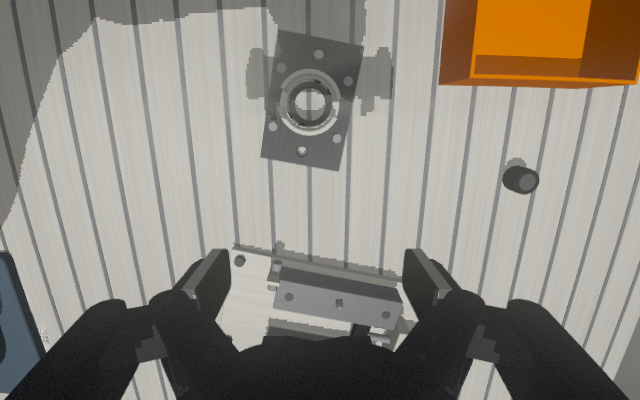

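```bash
python3 - <<'E'
from h import *
p,d,c=load('w_bed');q,_,_=load('w_plate')
R=lambda i: cv2.resize(i[:,:,::-1],(400,300),interpolation=cv2.INTER_CUBIC)
# each crop 40x30 -> x10
print(1)
rows=[]
A=[R(cv2.convertScaleAbs(p[35:65,308:348],alpha=2)),R(p[146:176,284:324])]
B=[R(q[39:69,298:338]),R(q[136:166,282:322])]
cv2.imwrite('pics/z1.png',np.vstack([np.hstack(A),np.hstack(B)]))
cv2.imwrite('pics/z2.png',cv2.resize(q[20:180,230:400][:,:,::-1],(637,600),interpolation=cv2.INTER_CUBIC))
E
```

```text
1
```

View pics/z1.png

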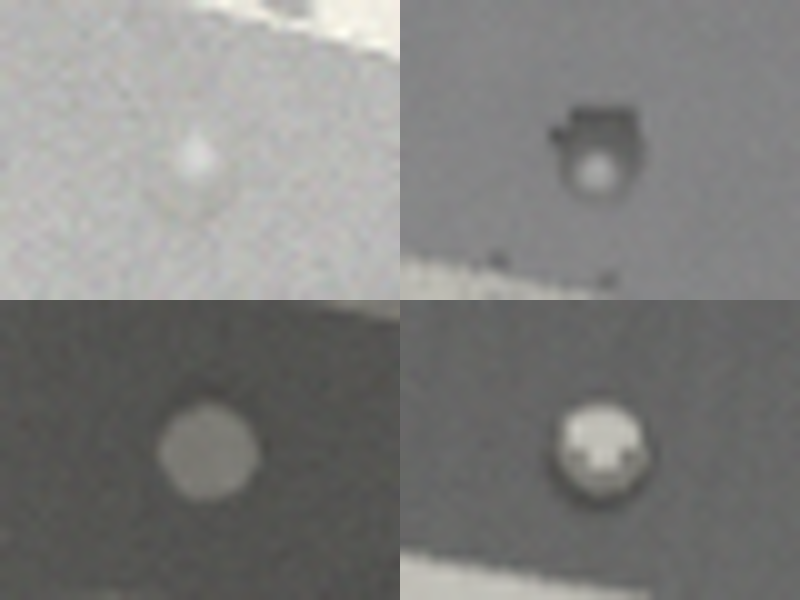

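View pics/z2.png

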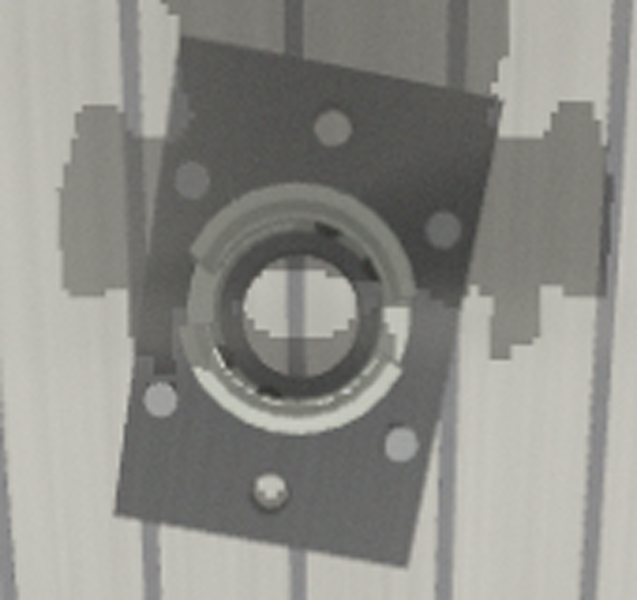

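```bash
python3 - <<'E'
from h import *
_,_,c=load('w_bed');_,dp,c2=load('w_plate')
P=onplane(c,[(327.05,50.05),(303.2,162.55)],.05); v=P[0]-P[1]
print('pins',P,np.linalg.norm(v),np.degrees(np.arctan2(v[1],v[0]))-90,P.mean(0))
P=onplane(c2,[(318.35,53.75),(301.7,150.8)],.008); v=P[0]-P[1]
print('holes',P,np.linalg.norm(v),np.degrees(np.arctan2(v[1],v[0]))-90,P.mean(0))
print('rim',onplane(c2,[(309,101.4)],.044))
# plate corners
cor=np.array([(180,37),(501,100),(407,567),(115,515)])/3.747-.5+[230,20]
C=onplane(c2,cor,.008); print(C.mean(0),np.linalg.norm(C[0]-C[3]),np.linalg.norm(C[1]-C[2]),np.degrees(np.arctan2(*(C[0]-C[3])[[1,0]]))-90,np.degrees(np.arctan2(*(C[1]-C[2])[[1,0]]))-90)
# bed as seen in plate view: pin near (338,302)
print('pin from w_plate', onplane(c2,[(339,301)],.05))
E
```

```text
pins [[ 0.52442178  0.07903093  0.05      ]
 [ 0.50362295 -0.01455473  0.05      ]] 0.09586901250800703 -12.529984090285993 [0.51402236 0.0322381  0.05      ]
holes [[0.50249006 0.33246493 0.008     ]
 [0.48508026 0.23960107 0.008     ]] 0.0944817268218632 -10.618362075040594 [0.49378516 0.286033   0.008     ]
rim [[0.49396567 0.28711969 0.044     ]]
[0.4935415  0.28630635 0.008     ] 0.12278821145217532 0.12280109816825154 -10.539813429593167 -10.36916636590476
pin from w_plate [[0.52357225 0.08807971 0.05      ]]
```

```bash
python3 - <<'E'
from h import *
D=[180,0,169.5]; xy=[.4938,.2862]
env.reach([*xy,.13],D)
env.move_linear([*xy,.031],rate=.12,contact_N=8)
s=env.get_state();print(s['position'],s['eef_rot'],s['contact_force'])
env.close_gripper(50)
s=env.get_state();print(s['time_s'],s['grip_width'],s['contact_force'],s['position'])
snap('side','side1')
env.move_linear([*xy,.10],rate=.12)
s=env.get_state();print(s['time_s'],s['grip_width'],s['contact_force'],s['position'])
snap('side','side2');snap('scene','scene2');snap('wrist','w2')
E
python3 - <<'E'
import sys;sys.path.insert(0,'.')
import os;os.chdir('.')
import cv2,numpy as np
a=cv2.imread('pics/side2.png')[90:240,180:380];b=cv2.imread('pics/w2.png')
cv2.imwrite('pics/v2.png',np.hstack([cv2.resize(a,(400,300)),cv2.resize(b,(400,300))]))
E
```

```text
[0.49414801 0.28645477 0.0315863 ] [1.79964279e+02 4.21761708e-02 1.69493413e+02] [-0.0133746   0.35964036  0.17309144]
4.875 0.05474191165590874 [-1.98722775 -2.08930077  7.92111768] [0.4940852  0.28612607 0.03203167]
5.65 0.054971359321398974 [-0.37475223 -0.02693896 -5.37617863] [0.49341607 0.28575193 0.09938167]
```

View pics/v2.png

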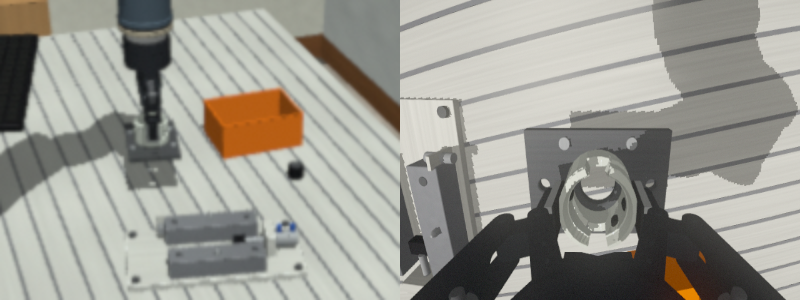

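```bash
python3 - <<'E'
from h import *
D=[180,0,167.5]; xy=[.5140,.0322]
env.move_linear([*xy,.125],D,rate=.2)
env.move_linear([*xy,.092],rate=.1); env.hold(.2)
s=env.get_state();print(s['time_s'],s['position'],s['eef_rot'],s['contact_force'])
snap('side','side3');snap('wrist','w3')
hit=env.move_linear([*xy,.073],rate=.03,contact_N=6)
s=env.get_state();print(hit,s['time_s'],s['grip_width'],s['contact_force'],s['moment'],s['position'])
snap('side','side4');snap('wrist','w4')
a=cv2.imread('pics/side4.png')[150:250,230:350];b=cv2.imread('pics/w4.png');e=cv2.imread('pics/side3.png')[150:250,230:350];
cv2.imwrite('pics/v3.png',np.vstack([np.hstack([cv2.resize(e,(360,300)),cv2.resize(a,(360,300))]),np.hstack([cv2.resize(cv2.imread('pics/w3.png')[100:],(360,250)),cv2.resize(b[100:],(360,250))])]))
E
```

```text
7.9167 [0.51439234 0.03236621 0.09258252] [1.79978941e+02 5.76071891e-02 1.67507337e+02] [ 0.37607144  0.32660483 -4.74319448]
False 8.8 0.054782225456179015 [-0.06342441  0.0570629  -5.63063769] [ 0.00617655 -0.0354099   0.02016574] [0.51403532 0.03227489 0.07299977]
```

View pics/v3.png

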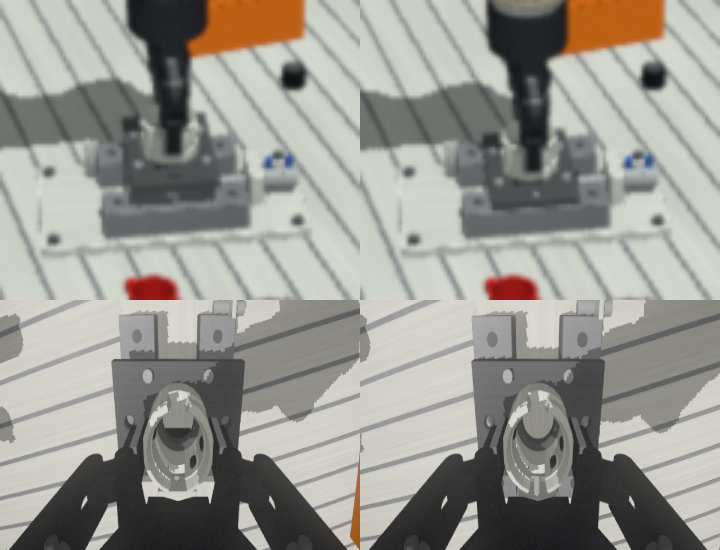

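```bash
python3 - <<'E'
from h import *
xy=[.5140,.0322]
hit=env.move_linear([*xy,.069],rate=.02,contact_N=5)
s=env.get_state();print(hit,s['time_s'],s['grip_width'],s['contact_force'],s['position'])
env.ungrasp()
s=env.get_state();print(s['time_s'],s['contact_force'],s['position'])
env.move_linear([*xy,.15],rate=.2)
env.reach([.515,-.045,.19],[180,0,90]);env.hold(.25)
snap('wrist','w5');snap('side','side5')
print(env.get_state()['time_s'])
p=cv2.imread('pics/w5.png')[0:220,160:480]; q=cv2.imread('pics/side5.png')[150:250,230:350]
cv2.imwrite('pics/v5.png',np.hstack([cv2.resize(p,(480,330)),cv2.resize(q,(320,330))]))
E
```

```text
True 9.1083 0.054899310953490175 [-2.12688624 -0.45233186  9.42809969] [0.51434564 0.03221442 0.07202517]
9.525 [-0.02816059 -0.00805314 -0.0132803 ] [0.5133878  0.03200068 0.07078329]
11.3167
```

View pics/v5.png

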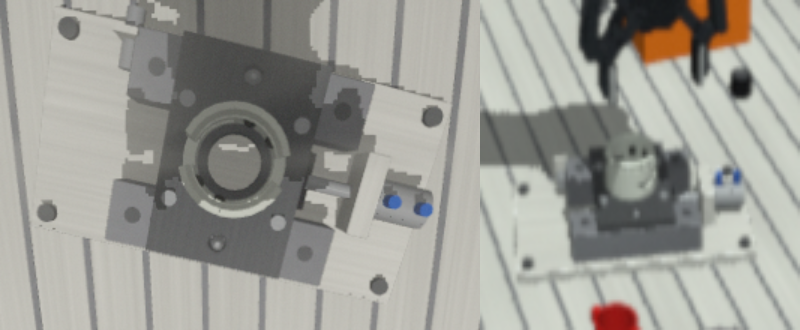

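The plate is on the rails. Contact came at TCP z = 0.072 (grasped at 0.032, plus 40 mm), and a pin shows in each hole (view pixels (253,76) and (217,243)). Next I'll measure the collar and look at the tube.

```bash
python3 - <<'E'
from h import *
D=[180,0,90]
env.move_linear([.515,-.1,.22],rate=.25)
env.reach([.49,-.375,.215],D); env.hold(.3); snap('wrist','w6')
print(env.get_state()['time_s'],env.get_state()['position'])
R=lambda i,s: cv2.resize(i[:,:,::-1],s,interpolation=cv2.INTER_CUBIC)
p,_,_=load('w5'); cv2.imwrite('pics/z5.png',R(p[20:190,240:400],(564,600)))
E
```

```text
13.1333 [ 0.49044687 -0.37426298  0.21515569]
```

View pics/w6.png

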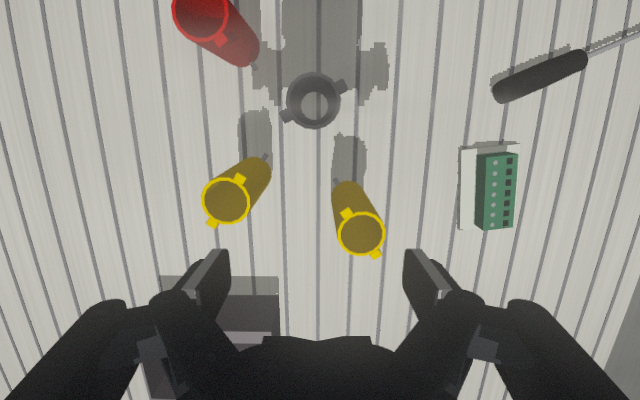

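View pics/z5.png

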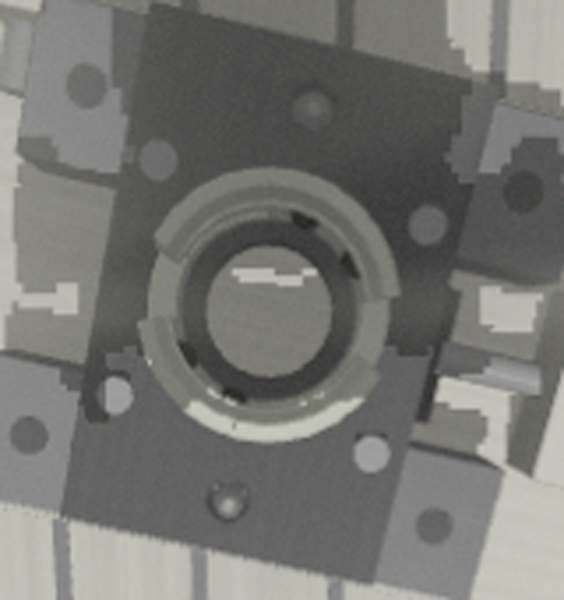

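```bash
python3 - <<'E'
from h import *
p,d,c=load('w6'); R=lambda i,s: cv2.resize(i[:,:,::-1],s,interpolation=cv2.INTER_CUBIC)
cv2.imwrite('pics/z6.png',R(p[60:140,265:365],(750,600)))
_,_,c5=load('w5')
f=lambda x,y:((x+.5)/3.525-.5+240,(y+.5)/3.53-.5+20)
P=onplane(c5,[f(313,108),f(228,500)],.048);v=P[0]-P[1];print(P,np.linalg.norm(v),np.degrees(np.arctan2(v[1],v[0]))-90,P.mean(0))
# rim outer circle extremes: left148?, right 400, top 167, bottom 440
print(onplane(c5,[f(270,304)],.084))
cor=[f(151,5),f(505,88),f(375,583),f(62,514)]
C=onplane(c5,cor,.048);print(C.mean(0),np.degrees(np.arctan2(*(C[0]-C[3])[[1,0]]))-90)
E
```

```text
[[ 0.52452948  0.07927954  0.048     ]
 [ 0.5035739  -0.01362645  0.048     ]] 0.09524001547237407 -12.710744627484445 [0.51405169 0.03282654 0.048     ]
[[0.51443566 0.03381349 0.084     ]]
[0.51478127 0.03316005 0.048     ] -12.567159026038922
```

View pics/z6.png

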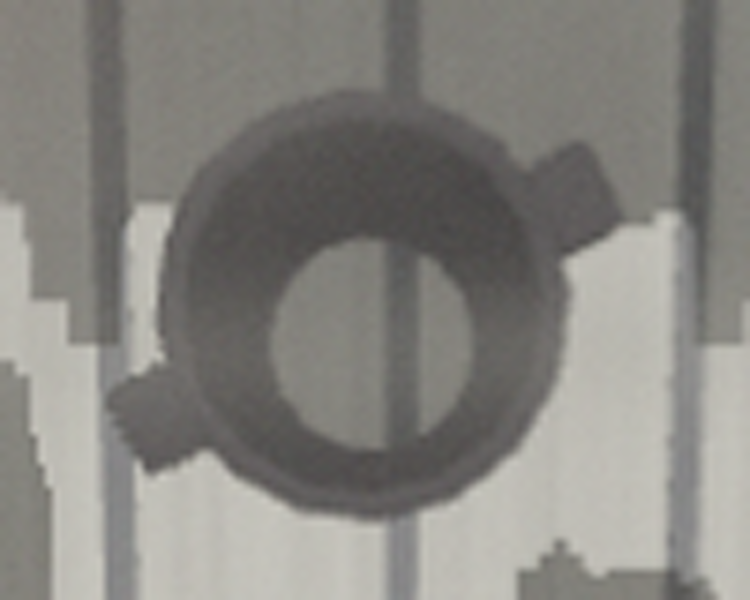

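```bash
python3 - <<'E'
from h import *
p,d,c=load('w6')
f=lambda x,y:((x+.5)/7.5-.5+265,(y+.5)/7.5-.5+60)
P=onplane(c,[f(600,181),f(131,440)],.12);v=P[0]-P[1];print(np.linalg.norm(v),np.degrees(np.arctan2(v[1],v[0])),P.mean(0),onplane(c,[f(365,304)],.12))
print('foot',onplane(c,[f(372,345)],0)) # inner bore bottom centre
for n,uv in dict(y1=(226,200),y2=(361,233),red=(202,14)).items(): print(n,onplane(c,[uv],.12)[0]-P.mean(0))
D=[180,0,118+0]
for psi in (118,-62): print(psi,env.solve_ik([.4898,-.2915,.1],[180,0,psi]))
for psi in (167.5,107.5,95): print(psi,env.solve_ik([.514,.033,.2],[180,0,psi]))
E
```

```text
0.05051242441748091 27.86877122144938 [ 0.48785755 -0.29256688  0.12      ] [[ 0.4881259  -0.29185892  0.12      ]]
foot [[ 0.48799119 -0.29229767  0.        ]]
y1 [-0.06817813 -0.07343656  0.        ]
y2 [ 0.03855855 -0.1011516   0.        ]
red [-0.07450458  0.05700893  0.        ]
118 [ 29.34379771  33.98753184  -5.03733643 108.11439928   4.56370348
  38.08906972  49.56891465]
-62 [  2.03922072  40.3844024   39.33589273 109.10469013 -36.46395794
  43.71150505 -89.8767436 ]
167.5 [  6.48777573  23.45888417 -21.55880658 109.5618915   11.17553996
  49.00289242  56.68058617]
107.5 [ -4.70709008  22.55901892  -5.8354864  109.95271545   3.02615458
  47.63334564   5.36090957]
95 [ -7.05616115  22.52375747  -2.56138241 110.03517621   1.33115103
  47.46902833  -5.32232544]
```

```bash
python3 - <<'E'
from h import *
D=[180,0,175]; xy=[.4879,-.2923]
env.reach([*xy,.20],D)
hit=env.move_linear([*xy,.093],rate=.1,contact_N=6)
s=env.get_state();print(hit,s['time_s'],s['position'],s['eef_rot'],s['contact_force'],s['joint_pos'])
snap('side','side7')
env.close_gripper(80)
s=env.get_state();print(s['time_s'],s['grip_width'],s['contact_force'],s['moment'],s['position'])
snap('side','side8');snap('wrist','w8')
a=[cv2.resize(cv2.imread(f'pics/{n}.png')[180:340,240:440],(400,320)) for n in('side7','side8')]
cv2.imwrite('pics/v8.png',np.hstack(a))
E
```

```text
False 15.4 [ 0.48825692 -0.29246549  0.0935746 ] [-1.79976622e+02  5.23637631e-02  1.74996379e+02] [-0.1054312   0.28027319 -0.57300399] [ 38.23077772  35.1779271  -18.44192551 108.25413763  16.79324678
  39.13599063  94.81644822]
15.9417 0.03876502172092182 [-1.32427576 -0.15349601  4.52089585] [0.06552764 0.26845004 0.05414203] [ 0.48808069 -0.2925116   0.09345764]
```

View pics/v8.png

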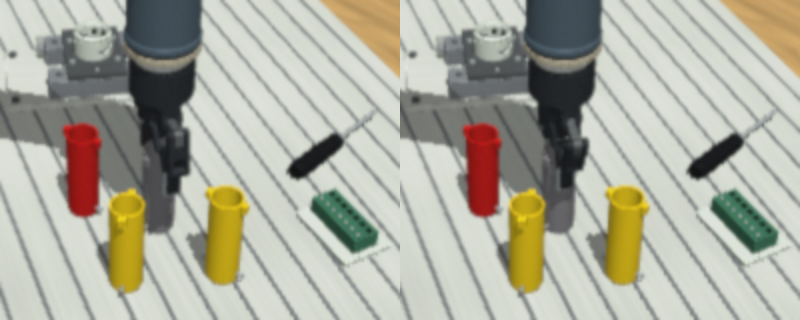

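View pics/w8.png

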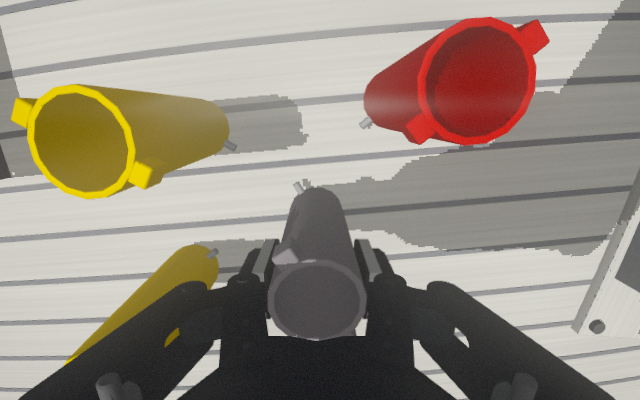

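```bash
python3 - <<'E'
from h import *
_,_,c=load('w8')
for uv,z in (((298,184),.012),((276,259),.12),((285,265),.108)):
    v=onplane(c,[uv],z)[0]-[.4881,-.2925,z]; print(uv,v,np.hypot(*v[:2]),np.degrees(np.arctan2(v[1],v[0])))
# lift
env.move_linear([.4879,-.2923,.25],rate=.2)
s=env.get_state();print(s['time_s'],s['grip_width'],s['contact_force'],s['position'])
psi=175-180+ (167.5-28)   # tab 28 -> -12.5
print(psi)
xy=[.5142,.0330]
env.reach([*xy,.25],[180,0,134.5])
env.move_linear([*xy,.185],rate=.15); env.hold(.3)
s=env.get_state();print(s['time_s'],s['position'],s['eef_rot'],s['contact_force'],s['moment'])
snap('wrist','w9');snap('side','side9');snap('scene','scene9')
cv2.imwrite('pics/v9.png',np.hstack([cv2.resize(cv2.imread('pics/side9.png')[110:250,210:350],(400,400),interpolation=cv2.INTER_CUBIC),cv2.resize(cv2.imread('pics/scene9.png')[130:270,270:410],(400,400),interpolation=cv2.INTER_CUBIC)]))
E
```

```text
(298, 184) [-2.43798273e-02 -1.03363693e-02  1.04083409e-17] 0.02648049299455326 -157.02440511149035
(276, 259) [-0.02147359 -0.01234983  0.        ] 0.024771627318007704 -150.0960556648355
(285, 265) [-0.01225573 -0.011334    0.        ] 0.016693185877503115 -137.23762153389944
16.975 0.03908708225577743 [-0.0987689  -0.20396799 -1.00113711] [ 0.4872206  -0.29204161  0.24879862]
134.5
19.1 [0.51456405 0.03299145 0.18569417] [1.79944784e+02 5.00870234e-02 1.34494167e+02] [-0.40215547 -0.95988626 -1.69666282] [ 0.02301026 -0.03307676  0.03845086]
```

View pics/v9.png

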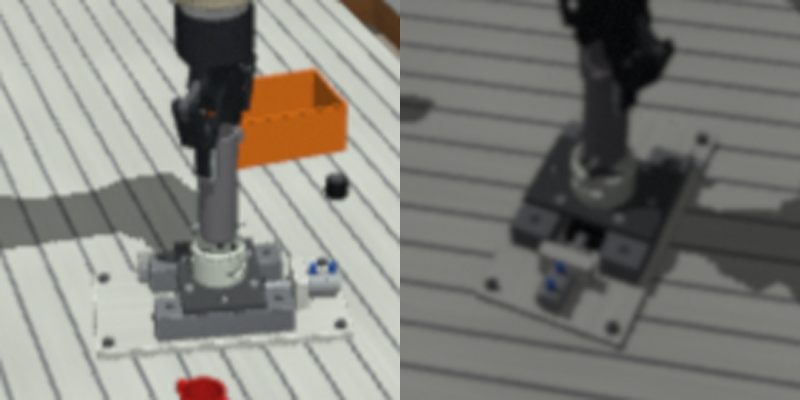

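View pics/w9.png

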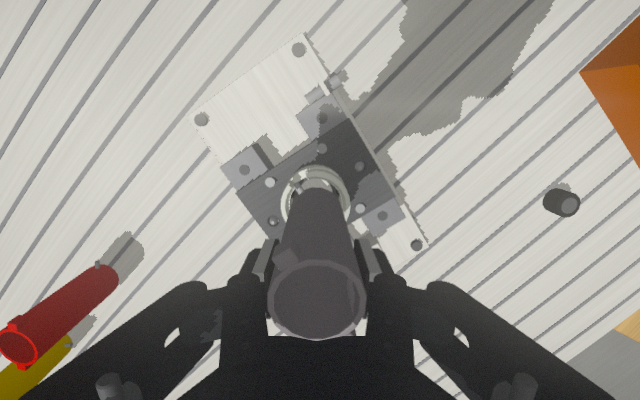

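```bash
python3 - <<'E'
from h import *
xy=[.5142,.0330]
def st(h): 
    s=env.get_state();print(h,round(s['time_s'],2),s['position'].round(4),s['eef_rot'].round(1),s['contact_force'].round(1),s['moment'].round(2),round(s['grip_width'],4))
h=env.move_linear([*xy,.163],rate=.05,contact_N=8); st(h)
if not h:
    h=env.move_linear([*xy,.1475],rate=.03,contact_N=22); st(h)
snap('wrist','w10');snap('side','side10')
cv2.imwrite('pics/v10.png',np.hstack([cv2.resize(cv2.imread('pics/side10.png')[110:250,210:350],(400,400),interpolation=cv2.INTER_CUBIC),cv2.resize(cv2.imread('pics/w10.png')[130:250,260:380],(400,400),interpolation=cv2.INTER_CUBIC)]))
E
```

```text
False 19.84 [0.5141 0.0331 0.1627] [-180.    -0.   134.5] [-0.2 -0.  -1.4] [ 0.04 -0.02  0.04] 0.0388
False 20.51 [0.5148 0.0328 0.1477] [1.799e+02 1.000e-01 1.345e+02] [ 1.3 -0.5  1.9] [-0.43 -0.39 -0.05] 0.039
```

View pics/v10.png

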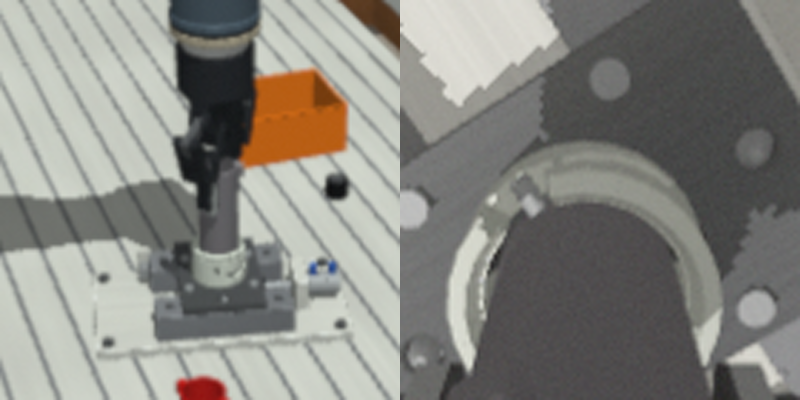

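```bash
python3 - <<'E'
from h import *
xy=[.5142,.0330]
def st(h): 
    s=env.get_state();print(h,round(s['time_s'],2),s['position'].round(4),s['eef_rot'].round(1),s['contact_force'].round(1),s['moment'].round(2),round(s['grip_width'],4)); return s
h=env.move_linear([*xy,.145],rate=.02,contact_N=12); s=st(h)
for dy,z in ((-20,.1475),(-32,.1462),(-46,.1440),(-62,.1418)):
    h=env.move_linear([*xy,z],[180,0,134.5+dy],rate=.004 if dy>-30 else .003,contact_N=25); s=st((dy,h))
    if h: break
E
```

```text
True 20.82 [0.515  0.0327 0.1473] [1.799e+02 1.000e-01 1.345e+02] [-2.6  0.1 12.7] [-0.15  0.74  0.02] 0.039
(-20, False) 21.32 [0.514  0.0333 0.1476] [-180.    -0.   114.7] [-1.   1.3  4.3] [ 0.03  0.27 -0.18] 0.0389
(-32, False) 21.9 [0.5142 0.0331 0.1461] [-180.    -0.   102.6] [ 0.1 -0.4  1.3] [ 0.13 -0.08 -0.01] 0.0392
(-46, False) 22.78 [0.5143 0.0329 0.1441] [180.    0.   88.5] [-0.3 -0.4  3.8] [-0.12  0.05  0.04] 0.0388
(-62, False) 23.67 [0.5142 0.0331 0.1417] [-180.    -0.    72.5] [0.9 0.1 2.8] [ 0.   -0.13  0.03] 0.0388
```

```bash
python3 - <<'E'
from h import *
xy=[.5142,.0330]
def st(h): 
    s=env.get_state();print(h,round(s['time_s'],2),s['position'].round(4),s['eef_rot'].round(1),s['contact_force'].round(1),s['moment'].round(2),round(s['grip_width'],4)); return s
h=env.move_linear([*xy,.1412],[180,0,134.5-66],rate=.003,contact_N=25); st(h)
h=env.move_linear([*xy,.137],rate=.02,contact_N=25); st(h)
snap('wrist','w11');snap('side','side11')
cv2.imwrite('pics/v11.png',np.hstack([cv2.resize(cv2.imread('pics/side11.png')[110:250,210:350],(400,400),interpolation=cv2.INTER_CUBIC),cv2.resize(cv2.imread('pics/w11.png')[130:330,220:420],(400,400),interpolation=cv2.INTER_CUBIC)]))
E
```

```text
False 24.02 [0.5143 0.033  0.1414] [180.   -0.   68.5] [-0.3 -0.6  6. ] [ 0.05  0.11 -0.24] 0.0388
True 24.23 [0.5142 0.033  0.1414] [ 1.80e+02 -1.00e-01  6.84e+01] [-2.2  0.4 10.6] [-0.03  0.66 -0.15] 0.0392
```

View pics/v11.png

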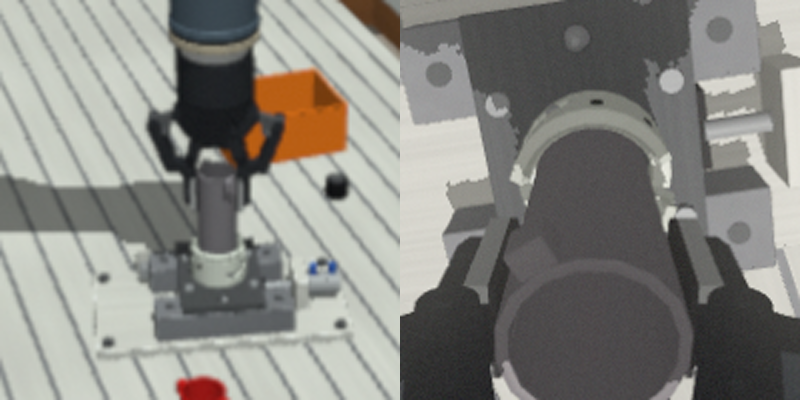

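```bash
python3 - <<'E'
from h import *
xy=[.5142,.0330]
def st(h): 
    s=env.get_state();print(h,round(s['time_s'],2),s['position'].round(4),s['eef_rot'].round(1),s['contact_force'].round(1),s['moment'].round(2),round(s['grip_width'],4)); return s
h=env.move_linear([*xy,.1405],[180,0,134.5-70],rate=.003,contact_N=35); st(h)
h=env.move_linear([*xy,.136],rate=.02,contact_N=35); st(h)
env.hold(.2); st('h')
env.ungrasp(); st('open')
env.move_linear([*xy,.25],rate=.2)
env.reach([.515,-.045,.25],[180,0,90]);env.hold(.3)
for n in('wrist','side','scene'): snap(n,n+'12')
st('v')
cv2.imwrite('pics/v12.png',np.vstack([np.hstack([cv2.resize(cv2.imread('pics/side12.png')[120:240,220:340],(400,300),interpolation=cv2.INTER_CUBIC),cv2.resize(cv2.imread('pics/wrist12.png')[0:240,160:480],(400,300),interpolation=cv2.INTER_CUBIC)]),cv2.resize(cv2.imread('pics/scene12.png')[90:330],(800,300))]))
E
```

```text
False 24.66 [0.5145 0.033  0.1413] [180.   -0.   64.5] [-2.  -0.6 13.4] [-0.06  0.51 -0.18] 0.0393
True 24.87 [0.5145 0.0329 0.1414] [ 1.799e+02 -1.000e-01  6.440e+01] [-2.7 -0.  11.4] [ 0.    0.7  -0.09] 0.0392
h 25.07 [0.5145 0.0329 0.1414] [ 1.799e+02 -1.000e-01  6.440e+01] [-2.8  0.2 10.9] [-0.16  0.61 -0.09] 0.0385
open 25.59 [0.5147 0.0332 0.1408] [ 1.799e+02 -1.000e-01  6.450e+01] [-0.7  0.7  0.6] [-0.05 -0.05 -0.01] 0.0855
v 27.32 [ 0.515  -0.0446  0.25  ] [180.  -0.  90.] [ 0.1  0.1 -0.5] [ 0.01 -0.    0.02] 0.0851
```

View pics/v12.png

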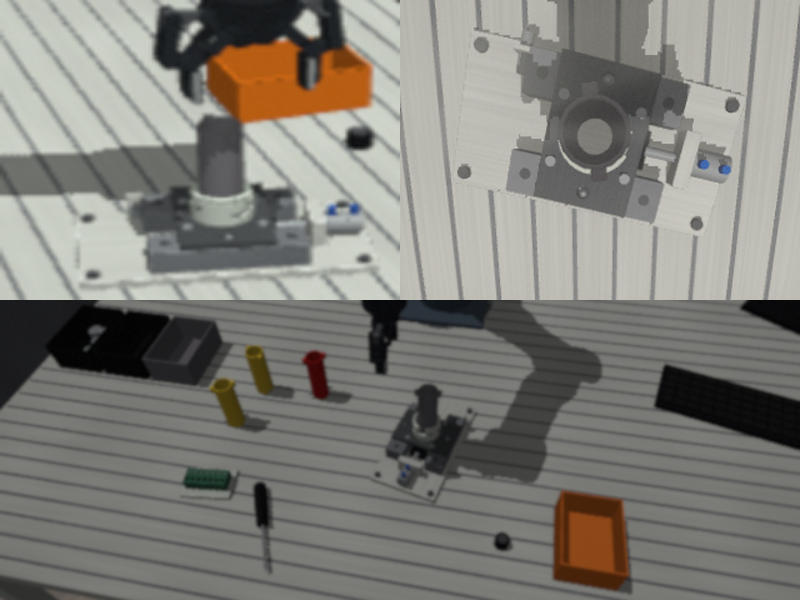

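```bash
python3 - <<'E'
from h import *
p,d,c=load('wrist12')
uu,vv=np.meshgrid(np.arange(270,365),np.arange(50,160)); uv=np.c_[uu.ravel(),vv.ravel()]
uv=uv[d[uv[:,1],uv[:,0]]>0]; P=pts(c,d,uv)
m=(P[:,2]>.155)&(P[:,2]<.185)&(np.hypot(P[:,0]-.5142,P[:,1]-.033)<.035)
print(m.sum(),np.percentile(P[m,2],[5,25,50,75,95]),P[m].mean(0))
for lo,hi in((.075,.095),(.04,.056)):
    k=(P[:,2]>lo)&(P[:,2]<hi); print(lo,k.sum(),np.percentile(P[k,2],[5,25,50,75,95]))
q=P[m]; r=q[:,:2]-[.5145,.033]; t=q[np.hypot(*r.T)>.0225]; a=np.arctan2(*(t[:,:2]-[.5145,.033]).T[::-1]); 
print('tab angle',np.degrees(np.angle(np.exp(2j*a).mean()))/2,len(t))
cv2.imwrite('pics/z12.png',cv2.resize(p[60:180,256:376][:,:,::-1],(600,600),interpolation=cv2.INTER_CUBIC))
E
```

```text
1213 [0.15951819 0.16612921 0.16683371 0.16739971 0.16806535] [0.51393725 0.03495644 0.16608432]
0.075 302 [0.07727984 0.08201582 0.08307734 0.08484394 0.09353914]
0.04 5710 [0.04563652 0.04658044 0.04713988 0.04774766 0.04997165]
tab angle -83.57157594586624 150
```

View pics/z12.png

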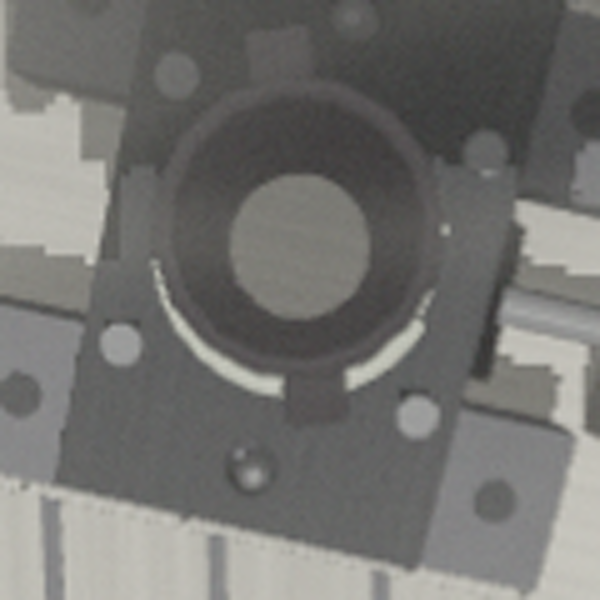

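```bash
python3 - <<'E'
from bench import env
env.job_done(); print(env.get_state()['time_s'])
E
```

```text
the job is handed in; nothing more can be done
the job is handed in; nothing more can be done
```

The job is handed in, at about 27 s on the robot's clock. The base plate is seated on the feeder bed and the magazine tube stands locked in its collar.

- **Plate:** I gripped the plate by its collar and lowered it straight over the dowel pins. My pin and hole measurements were close enough that it dropped on without sliding. It touched down 40 mm above its bench height, on the rails, and the pictures show a pin in each hole.
- **Tube:** I picked up the grey tube, not the red or yellow look-alikes. It went into the collar with its pins in the slots and met the slot floor about where expected, near 6.5 mm above home. I turned it 70° clockwise while lowering it, then pressed it until it stopped dead.
- **Last checks after letting go:** By depth, the tube's rim is 119.7 mm above the plate top, against a tube length of 120 mm, so the foot is home. The tabs are turned about 71°, and the tube looks upright from above and from the side. The bystanders look undisturbed by eye in the scene picture.
- **Disagreement:** The wrist camera's depth put the plate top at 47.1 mm instead of 48 mm. That is within its 2 mm calibration error.

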